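# Heft the part-used spray cans and sort them

## Robot

A 7-joint arm with a two-finger parallel gripper is mounted at the origin on the work surface. World frame = base frame: x ahead of the robot, y to its left, z up, the work surface at z = 0. Lengths are in m, angles in rad, forces in N, time in s.
With the tool pointing down it reaches from about 0.4 to 0.85 m from the base axis. Payload 4.5 kg.
Tool frame: the origin (TCP) lies at the very end of the fingers, on their centre line; the grasp point (between the pads) lies 19 mm behind it; y points along the fingers, z is the direction in which the jaws open and shut, and the axes are right-handed (so a half turn about y gives the same grasp; the last joint's range is limited). The gripper opens to 88 mm and grips with 3 to 60 N. Pads are 18 mm wide; open, the fingers measure 123 mm over their backs; the gripper's body (75 mm by 187 mm) begins 45 mm behind the grasp point.
Start: joints at [1.175, 0.689, -0.195, 1.565, 0.157, 0.902, -0.215], TCP at [0.26, -0.568, 0.239] pointing down, gripper open.
Joint ranges: [-3.01, 3.01], [-0.46, 2.08], [-1.47, 1.51], [0.13, 2.56], [-1, 4.14], [0.04, 2.09], [-2.66, 2.66]. Speed limits (rad/s): [2.57, 2.57, 3.14, 3.14, 3.14, 3.14, 3.14].

## Interface

Orientations are given as [roll, pitch, yaw] about the fixed x, y, z axes, in that order (R = Rz(yaw) Ry(pitch) Rx(roll)).
In Python, from cell import * gives the robot as it stands.
- The arm moves only by the tool step_arm, never from a script. Its argument "steps" is text: rows parted by semicolons, each of 6 numbers parted by spaces: the shift along the tool's x, y, z in cm, then the turn, a rotation vector about the tool's x, y, z in rad. In form: dx dy dz wx wy wz; .... A call has 1 to 5 rows; each row shifts and turns the commanded pose from where the row before left it, along the tool's axes as they then stand; what a row does not reach is not made up. A row lasts 1/8 s, in which the tool goes at most 62.5 mm and 10.7 degrees, less where a joint would pass 70% of its speed; a pose out of reach is approached as far as the arm can. A call is refused whole if a number of a shift passes 6.25 or a number of a turn 0.188, either way. A call with a gripper value outside its range is refused whole. "jaw" is the finger opening in cm, from 0 to 8.81, set as the call begins (left out, the last holds). The fingers move at their own pace and stop on an object; "newtons" is the grip in N (left out, the last holds). Time passes only in rows, so rows that do not move let the fingers close. It gives the time, the measured TCP pose, the force and the opening at its end, in the units of the state.
- sense(): the state, without advancing time (a new reading comes with each control period).
- snapshot(name): name is "scene" or "top"; returns a dict with "color" (400x640x3 uint8, red, green, blue), "intrinsics" (3x3 intrinsics, pixels), "world_from_camera" (4x4, takes a point from camera to world coordinates). Camera axes: x right, y up, looking along -z (the intrinsics and any distortion apply to the point x, -y, -z); pixel columns grow to the right and rows downward; lengths in m; the calibration is good to about 2 mm. A picture is of the moment at which its call begins. There is no depth.
- sign_off(): hands the job in, once; it reports no verdict.
Trained networks look in a picture, given as the dict that the camera call returned (one of the last four; its "shot" number tells which), for a name from the list of things; names that differ only in an ending like _2 or _b are one class to them, and where a whole thing is asked for, a point or a joint stands for the part that bears it (a point fixed in the world has none). Each returns a list of dicts, best first, with "score" (0 to 1); they miss things now and then, are a little off and sometimes report something else, mostly with a low value. They report only what shows in the picture. A call takes as long as a camera call.
- trace(picture, name): "pixels" (400x640 bool, what is visible of it) and "uv" ([column, row] in pixels, amid what is visible of it).
The state is a dict: "t": time; "joints": joint angles; "joint_velocities": joint speeds; "effort": joint torques, N m; "tcp_pos": TCP position; "tcp_rot": TCP orientation; "ft_force": force on the tool from outside, world axes, zero at the start; "wrist_torque": the same for the moment, N m; "gripper_width": opening from 0.0 (shut) to 1.0 (fully open).
Only numpy, scipy, OpenCV 4.12 (cv2) and the standard library are available. Lean on these libraries where they do the work, as an engineer would, in place of code of your own. Each camera call takes 0.05 s, during which the arm holds its last target. There are 200 camera calls.

## Task

Two part-used spray cans stand in the orange spring-clip holder. Draw each one straight up until it is just clear of its clips (foot no more than 150 mm above the bench) and feel its weight: a can that is at least half full goes fully home in a free well of the grey rack, one that is less than half full is stood upright in the red recycling crate. Handle them gently: do not force, drop or tip a can or set it on the bench, and leave the meter, solder reel and carton where they are.

Things in the scene. Friction and masses are not known exactly. Their poses are not given: they have to be found in the camera images.
- can_a_mid (a point): part-used white aerosol can with a blue band, 57 mm diameter, 145 mm tall, flat foot; straight body to 125 mm above the foot, then a shoulder and a black cap 34 mm wide. This point: on its axis, half-way up (72.5 mm above the foot); z along the axis. Stands in a holder clip. Empty it weighs 75 g, full 395 g, so half full is 235 g; how full it is cannot be seen.
- can_b_mid (a point): part-used white aerosol can with a blue band, 57 mm diameter, 145 mm tall, flat foot; straight body to 125 mm above the foot, then a shoulder and a black cap 34 mm wide. This point: on its axis, half-way up (72.5 mm above the foot); z along the axis. Stands in a holder clip. Empty it weighs 75 g, full 395 g, so half full is 235 g; how full it is cannot be seen.
- holder: fixed orange printed holder, base 110 x 220 x 20 mm (x, y, z), origin at the centre of its underside, on the bench. Two round recesses, 60 mm wide, at y = -50 and +50 mm, floor 8 mm above the bench, in which the cans stand, each gripped from its +y and -y sides by two sprung orange fingers.
- clip0 (a point): middle of the grip of the clip at the holder's y = -50 mm, on the recess's axis, where its two sprung fingers press on the can, 51 mm above the bench; their tips reach 68 mm. They resist the sliding of a can by some 4 to 10 N; only with its foot 70 mm or more above the bench is it quite clear, and the load on the wrist its own weight.
- clip1 (a point): the same for the like clip at the holder's y = +50 mm.
- rack: fixed grey moulded can rack, 95 x 190 x 48 mm (x, y, z), origin at the centre of its underside, on the bench. Two upright round wells at y = -47 and +47 mm (x = 0), 59.5 mm wide with a black edge trim and a 2 mm lead-in, 38 mm deep; both are empty at the start.
- rack_hole0 (a point): centre of the mouth of the rack's well at y = -47 mm, level with the rack's top (48 mm above the bench).
- rack_hole1 (a point): centre of the mouth of the rack's well at y = +47 mm, level with the rack's top (48 mm above the bench).
- pad0: black plastic disc, 58 mm wide, that is the floor of the well at y = -47 mm; the can rests on it. Origin at its underside; its top is 10 mm above the bench, 38 mm below the mouth.
- pad1: the like floor disc of the well at y = +47 mm.
- crate: fixed red open-topped recycling crate, 160 x 230 x 60 mm (x, y, z) outside, 5 mm walls and floor (inner floor 5 mm above the bench), empty; origin at the centre of its underside, on the bench. Both cans fit side by side along y.
- meter: yellow multimeter lying on the bench, 80 x 170 x 53 mm (x, y, z), origin at the centre of its underside. Leave alone.
- reel: solder-wire reel standing on its flange, 62 mm diameter, 45 mm tall, origin at the centre of its underside. Leave alone.
- carton: small white carton, 80 x 130 x 50 mm (x, y, z), origin at the centre of its underside. Leave alone.

How it is judged:
By the outcome, as a careful person would: the job done as asked, in the order asked, and still so for the second after the job is handed in, with the robot touching nothing.
It also fails if it takes over 72 s, if anything falls off the work surface, if the arm or the gripper's body presses on something with over 40 N, if the wrist force passes 120 N, or if a joint passes its speed limit or range.

## Working session

There is one attempt and no reset: what is moved stays moved. The work goes in short steps, Python scripts to look and compute and a tool call to move; the robot and the scene stay as the last step left them, time stands still between calls to the robot, and variables do not carry over. Pictures are saved under pics/ and viewed, about 8 in all and at most 12, crops included, and the job is handed in when it is done.

Besides the shell and the picture viewer there is one more tool, called as name(argument=value, ...) on one line, values as JSON. step_arm: Moves the arm, as the interface text tells. Its arguments: {"type":"object","properties":{"steps":{"type":"string"},"jaw":{"type":"number"},"newtons":{"type":"number"}},"required":["steps"]}

```bash
mkdir -p pics; ls
python3 - <<'E'
from cell import *
import cv2,numpy as np
s=sense(); print({k:np.round(v,3).tolist() for k,v in s.items()})
ims=[]
for n in("scene","top"):
    p=snapshot(n); cv2.imwrite(f"pics/{n}0.png",p["color"][:,:,::-1])
    print(n,p["intrinsics"].tolist(),np.round(p["world_from_camera"],4).tolist(),[k for k in p])
    for o in("can_a_mid","holder","rack","rack_hole0","pad0","crate","meter","reel","carton","clip0"):
        print(o,[(round(d["score"],2),np.round(d["uv"],1).tolist(),int(d["pixels"].sum())) for d in trace(p,o)][:4])
E
```

```text
pics
{'t': 0.0, 'joints': [1.175, 0.69, -0.195, 1.566, 0.157, 0.903, -0.215], 'joint_velocities': [0.001, 0.001, 0.002, -0.0, 0.001, -0.002, -0.0], 'effort': [0.0, -52.755, -1.267, -15.343, -0.053, 0.006, 0.0], 'tcp_pos': [0.26, -0.568, 0.238], 'tcp_rot': [-1.573, -0.0, -2.712], 'ft_force': [0.919, -0.727, -0.67], 'wrist_torque': [0.033, -0.036, 0.017], 'gripper_width': 0.999}
scene [[399.1573294531238, 0.0, 315.77964812843277], [0.0, 399.1573294531238, 197.69843191054596], [0.0, 0.0, 1.0]] [[0.2905, -0.5367, 0.7922, 1.3181], [0.9569, 0.1677, -0.2373, -0.2099], [-0.0055, 0.827, 0.5622, 0.564], [0.0, 0.0, 0.0, 1.0]] ['color', 'intrinsics', 'world_from_camera', 'shot']
can_a_mid [(0.79, [319.0, 161.1], 1151)]
holder [(0.9, [300.1, 193.1], 2070)]
rack [(0.61, [181.4, 216.9], 3679), (0.46, [412.4, 175.8], 4999)]
rack_hole0 [(0.62, [183.7, 212.8], 3646)]
pad0 [(0.29, [302.8, 198.3], 2070)]
crate []
meter [(0.82, [407.3, 230.3], 2776), (0.6, [183.3, 217.5], 3660)]
reel [(0.86, [313.8, 263.1], 998)]
carton [(0.85, [200.1, 275.1], 3437)]
clip0 [(0.77, [300.8, 196.7], 2046)]
top [[439.5898653
[... 184 characters left out ...]
0.997, 1.1877], [0.0, 0.0, 0.0, 1.0]] ['color', 'intrinsics', 'world_from_camera', 'shot']
can_a_mid [(0.8, [292.1, 244.6], 471)]
holder [(0.91, [316.3, 241.9], 2544), (0.54, [408.6, 153.7], 1736), (0.27, [243.3, 155.7], 2022)]
rack [(0.61, [418.4, 232.1], 2726)]
rack_hole0 [(0.93, [419.7, 231.5], 2805), (0.35, [334.7, 239.2], 466)]
pad0 [(0.8, [435.9, 223.8], 231), (0.78, [402.2, 232.5], 300), (0.36, [315.7, 240.7], 2672)]
crate [(0.86, [204.2, 228.2], 5741)]
meter [(0.59, [244.7, 155.1], 2049)]
reel [(0.77, [331.2, 146.8], 464), (0.22, [242.0, 153.9], 1977)]
carton [(0.83, [407.5, 154.4], 1597), (0.59, [335.3, 240.4], 427), (0.26, [418.9, 228.1], 2782)]
clip0 [(0.91, [312.9, 240.4], 2554)]
```

Run:
```python
import cv2
a=cv2.imread("pics/top0.png");b=cv2.imread("pics/scene0.png")
cv2.imwrite("pics/top0z.png",cv2.resize(a[110:290,130:490],None,fx=2.2,fy=2.2,interpolation=cv2.INTER_CUBIC))
```

```text
(no output)
```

View pics/top0z.png

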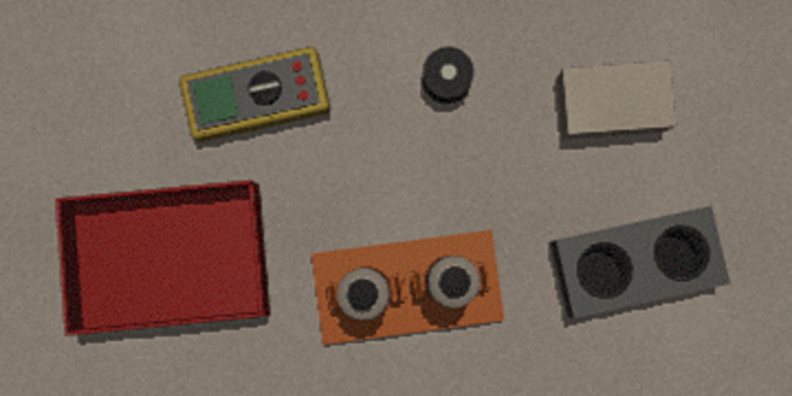

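View pics/scene0.png

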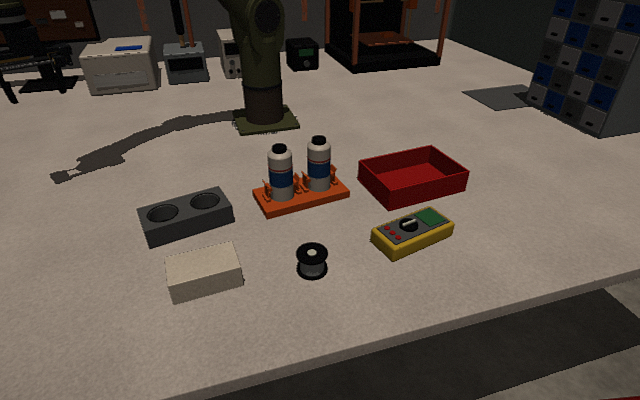

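The top view shows the crate at left, the holder with two cans in the middle and the rack with two empty wells at right. The meter, reel and carton are farther from the robot. Next I'll fit the poses by matching projected silhouettes in both cameras.

```bash
cat > h.py <<'E'
from cell import *
import cv2,numpy as np
from scipy.optimize import minimize,least_squares
def proj(p,P):
    K=np.array(p["intrinsics"]);T=np.linalg.inv(np.array(p["world_from_camera"]))
    c=np.atleast_2d(P)@T[:3,:3].T+T[:3,3]; q=np.c_[c[:,0],-c[:,1],-c[:,2]]@K.T
    return q[:,:2]/q[:,2:]
def place(P,x,y,w):
    c,s=np.cos(w),np.sin(w); P=np.atleast_2d(P)
    return np.c_[x+c*P[:,0]-s*P[:,1],y+s*P[:,0]+c*P[:,1],P[:,2]]
def box(a,b,c): return np.array([[i*a/2,j*b/2,k*c] for i in(-1,1) for j in(-1,1) for k in(0,1)])
def pix(p,uv,z):
    K=np.array(p["intrinsics"]);T=np.array(p["world_from_camera"])
    d=np.linalg.inv(K)@[uv[0],uv[1],1]; d=T[:3,:3]@[d[0],-d[1],-d[2]]
    return T[:3,3]+d*(z-T[2,3])/d[2]
def hullmask(p,P):
    h=cv2.convexHull(proj(p,P).astype(np.float32))
    m=np.zeros((1600,2560),np.uint8); cv2.fillPoly(m,[np.round((h+.5)*4*16-8).astype(np.int32)],255,shift=4)
    return cv2.resize(m,(640,400),interpolation=cv2.INTER_AREA)/255.
def fit(pm,B,x0):
    f=lambda v:sum(np.abs(hullmask(p,place(B,*v))-m).sum() for p,m in pm)
    return minimize(f,x0,method="Nelder-Mead",options=dict(initial_simplex=np.array(x0)+np.array([[0,0,0],[.01,0,0],[0,.01,0],[0,0,.08]]),xatol=1e-4))
E
python3 - <<'E'
from h import *
S=snapshot("scene");T=snapshot("top")
def tr(p,n,near=None):
    r=trace(p,n)
    if near is not None: r=[d for d in r if np.hypot(*(np.array(d["uv"])-near))<20]
    return r[0]["pixels"].astype(float) if r else None
def col(p,ch):
    h=cv2.cvtColor(p["color"],cv2.COLOR_RGB2HSV); H,s,v=h[...,0],h[...,1],h[...,2]
    return H,s,v
for n,B,tu,su,yaw in (("crate",box(.16,.23,.06),(204,228),(412,176),.05),("holder",box(.11,.22,.02),(316,242),(300,193),.1),("rack",box(.095,.19,.048),(419,231),(183,215),.2)):
    for nm,use in (("top",[(T,tu)]),("scene",[(S,su)]),("both",[(T,tu),(S,su)])):
        pm=[]
        for p,u in use:
            m=tr(p,n,u)
            if n!="rack":
                H,s,v=col(p,0); mm=(s>140)&((H<18)|(H>172)); l,lab=cv2.connectedComponents(cv2.morphologyEx(mm.astype(np.uint8),cv2.MORPH_CLOSE,np.ones((3,3))))
                q=lab[u[1]-25:u[1]+25,u[0]-25:u[0]+25]; q=q[q>0]; m=(lab==np.bincount(q).argmax()).astype(float)
                c=[cv2.convexHull(np.vstack(cv2.findContours(m.astype(np.uint8),0,1)[0]))]; 
                if n=="crate": m=cv2.fillPoly(m,c,1)
            if m is not None: pm.append((p,m))
        if not pm: print(n,nm,"none");continue
        g=pix(T,tu,.03); r=fit(pm,B,[g[0],g[1],yaw]); print(n,nm,np.round(r.x,4),round(r.fun),[int(m.sum()) for _,m in pm])
# wells: dark ellipses
for nm,p,us in (("top",T,((404,232),(439,224))),("scene",S,((163,213),(205,201)))):
    g=cv2.cvtColor(p["color"],cv2.COLOR_RGB2GRAY); up=cv2.resize(g,None,fx=4,fy=4,interpolation=cv2.INTER_CUBIC)
    for u in us:
        c=g[u[1]-25:u[1]+25,u[0]-30:u[0]+30]; print(nm,u,np.percentile(c,[2,25,50,75,98]),g[u[1],u[0]-22:u[0]+22].tolist())
E
```

```text
crate top [0.5366 0.2816 0.1067] 114 [5864]
crate scene [0.5388 0.2819 0.1009] 104 [5050]
crate both [0.5373 0.282  0.1006] 245 [5864, 5050]
holder top [ 0.5038 -0.0072  0.1406] 1052 [2449]
holder scene [ 0.5049 -0.0051  0.134 ] 938 [2056]
holder both [ 0.5041 -0.0067  0.1435] 2014 [2449, 2056]
rack top [ 0.5365 -0.2854  0.2253] 149 [2640]
rack scene [ 0.5358 -0.2841  0.2255] 82 [3757]
rack both [ 0.5365 -0.2841  0.226 ] 233 [2640, 3757]
top (404, 232) [ 20.  54.  80. 119. 128.] [58, 34, 22, 40, 75, 85, 82, 83, 83, 79, 47, 31, 34, 34, 37, 35, 41, 35, 43, 34, 33, 37, 38, 35, 40, 31, 36, 35, 36, 22, 15, 23, 31, 29, 21, 45, 76, 81, 77, 84, 79, 82, 80, 81]
top (439, 224) [ 17.98  65.    80.   121.   128.  ] [82, 77, 84, 80, 78, 79, 80, 79, 81, 84, 52, 40, 33, 30, 36, 35, 29, 36, 31, 30, 33, 28, 29, 32, 38, 36, 38, 34, 8, 18, 30, 35, 27, 29, 33, 46, 75, 80, 82, 80, 73, 97, 120, 120]
scene (163, 213) [ 17.    31.75  60.   135.   145.  ] [60, 59, 60, 59, 62, 66, 38, 9, 28, 26, 17, 22, 20, 26, 24, 30, 27, 26, 28, 24, 31, 28, 35, 29, 30, 32, 35, 34, 35, 35, 31, 31, 33, 33, 33, 19, 4, 51, 64, 62, 56, 60, 59, 59]
scene (205, 201) [ 17.98  32.    60.   137.   143.  ] [59, 60, 59, 60, 62, 62, 66, 31, 7, 21, 22, 19, 25, 24, 23, 25, 31, 30, 26, 29, 34, 33, 31, 30, 36, 32, 33, 31, 32, 31, 30, 31, 32, 30, 22, 7, 50, 63, 58, 61, 59, 63, 60, 60]
```

Run:
```python
from h import *
S=snapshot("scene");T=snapshot("top")
a=np.linspace(0,2*np.pi,60)
def circ(r,z): return np.c_[r*np.cos(a),r*np.sin(a),0*a+z]
def fitc(pm,mk,x0,st):
    f=lambda v:sum(np.abs(hullmask(p,mk(v))-m).sum() for p,m in pm)
    x0=np.array(x0); return minimize(f,x0,method="Nelder-Mead",options=dict(initial_simplex=np.vstack([x0,x0+np.diag(st)])))
W={}
for k,(tu,su) in enumerate((((404,232),(163,213)),((439,224),(205,201)))):
    pm=[]
    for p,u,lo,hi in((T,tu,35,81),(S,su,30,60)):
        g=cv2.cvtColor(p["color"],cv2.COLOR_RGB2GRAY).astype(float)
        w=np.clip((hi-g)/(hi-lo),0,1); l,lab=cv2.connectedComponents((w>.4).astype(np.uint8)); r=(lab==lab[u[1],u[0]]).astype(np.uint8)
        print(r.sum(),end=" "); w=np.where(w>.8,1,w); pm.append((p,w*cv2.dilate(r,np.ones((3,3)))))
    for nm,q in(("top",pm[:1]),("scene",pm[1:]),("both",pm)):
        r=fitc(q,lambda v:circ(v[2],.048)+[v[0],v[1],0],list(pix(T,tu,.048)[:2])+[.03],[.005,.005,.003]); print("well",nm,np.round(r.x,4),round(r.fun))
    W[k]=r.x
d=W[0]-W[1]; print("well sep",np.hypot(d[0],d[1]),"yaw",np.arctan2(d[0],-d[1]), "mid",(W[0]+W[1])/2)
h=np.vstack([circ(.0285,.008),circ(.0285,.133),circ(.017,.153)])
for p,n in((T,"top"),(S,"scene")):
    for d in trace(p,"can_a_mid")+trace(p,"can_b_mid"): print(n,round(d["score"],2),d["uv"],d["pixels"].sum())
# caps: dark blob
for k,(tu,su) in enumerate((((294,243),(319,140)),((336,238),(280,149)))):
    for p,u,nm in((T,tu,"top"),(S,su,"scene")):
        g=cv2.cvtColor(p["color"],cv2.COLOR_RGB2GRAY)
        l,lab,st,ce=cv2.connectedComponentsWithStats((g<60).astype(np.uint8))
        q=lab[u[1]-5:u[1]+6,u[0]-5:u[0]+6]; q=q[q>0]; i=np.bincount(q).argmax(); print(nm,"cap",ce[i],st[i], pix(p,ce[i],.153 if nm=="top" else .143))
```

```text
532 453 well top [ 0.5251 -0.2396  0.0332] 13
well scene [ 5.367e-01 -2.082e-01  1.000e-04] 437
well both [ 0.5247 -0.2397  0.0321] 831
530 393 well top [ 0.5462 -0.3311  0.0332] 14
well scene [ 0.5581 -0.2999  0.    ] 385
well both [ 0.5459 -0.3312  0.0323] 831
well sep 0.09393844048718693 yaw -2.914129236293735 mid [ 0.53527535 -0.28544891  0.03220315]
top 0.76 [293.2, 243.6] 419
top 0.78 [335.1, 237.2] 393
scene 0.97 [320.3, 162.5] 1172
scene 0.9 [282.3, 172.9] 1291
top cap [294.47058824 243.67973856] [288 237  14  15 153] [0.49640963 0.04163214 0.153     ]
scene cap [318.33884298 139.79338843] [311 135  15  10 121] [0.49174158 0.04489118 0.143     ]
top cap [336.38157895 238.05263158] [330 231  14  15 152] [ 0.51019049 -0.0565604   0.153     ]
scene cap [278.85714286 148.19548872] [272 143  15  11 133] [ 0.50610589 -0.05448019  0.143     ]
```

```bash
cat >> h.py <<'E'
from scipy.spatial.transform import Rotation as Ro
def plan(p0,yaw0,p1,yaw1,n,R0=None):
    R=Ro.from_euler("xyz",[-np.pi/2,0,yaw0]) if R0 is None else R0
    p=np.array(p0,float); R1=Ro.from_euler("xyz",[-np.pi/2,0,yaw1]); w=(R.inv()*R1).as_rotvec()
    out=[]
    for i in range(n):
        t=np.array(p0)+(np.array(p1)-p0)*(i+1)/n; d=np.round(R.inv().apply(t-p)*100,2); ww=np.round(w/n,3)
        p=p+R.apply(d/100); R=R*Ro.from_rotvec(ww); out.append(" ".join("%g"%v for v in [*d,*ww]))
    for i in range(0,n,5): print("; ".join(out[i:i+5]))
def pl(p1,yaw1,n):
    s=sense(); print(np.round(s["tcp_pos"],4),np.round(s["tcp_rot"],3),np.round(s["ft_force"],2),round(s["gripper_width"],3),s["t"])
    plan(s["tcp_pos"],0,p1,yaw1,n,Ro.from_euler("xyz",s["tcp_rot"]))
def ft(n=8):
    f=[]
    for i in range(n): snapshot("top"); f.append(sense()["ft_force"])
    f=np.array(f); print("ft",np.round(f.mean(0),2),"sd",np.round(f.std(0),2))
E
python3 - <<'E'
from h import *
pl([.5108,-.0563,.24],-1.43,15)
E
```

```text
[ 0.2604 -0.5682  0.2387] [-1.571 -0.    -2.712] [ 1.18  0.25 -0.59] 1.005 2.1
-2.94 -0.01 -2.41 -0 -0.085 0; -3.13 -0.01 -2.14 -0 -0.085 0; -3.31 -0.01 -1.88 -0 -0.085 0; -3.45 -0 -1.59 -0 -0.085 0; -3.57 -0.01 -1.29 -0 -0.085 0
-3.67 -0.01 -0.98 -0 -0.085 0; -3.74 -0.01 -0.66 -0 -0.085 0; -3.78 -0.01 -0.35 -0 -0.085 0; -3.8 -0.01 -0.02 -0 -0.085 0; -3.79 -0.01 0.3 -0 -0.085 0
-3.75 -0 0.62 -0 -0.085 0; -3.68 -0.01 0.93 -0 -0.085 0; -3.59 -0.01 1.25 -0 -0.085 0; -3.47 -0.01 1.54 -0 -0.085 0; -3.32 -0.01 1.84 -0 -0.085 0
```

step_arm(steps="-2.94 0 -2.41 0 -0.085 0; -3.13 0 -2.14 0 -0.085 0; -3.31 0 -1.88 0 -0.085 0; -3.45 0 -1.59 0 -0.085 0; -3.57 0 -1.29 0 -0.085 0", jaw=8.8)

```text
t: 2.72
tcp_pos: [0.3445, -0.3965, 0.2389]
tcp_rot: [-1.57, 0.0, -2.284]
ft_force: [0.4, 0.3, 0.2]
gripper_width: 0.998
```

step_arm(steps="-3.67 0 -0.98 0 -0.085 0; -3.74 0 -0.66 0 -0.085 0; -3.78 0 -0.35 0 -0.085 0; -3.8 0 -0.02 0 -0.085 0; -3.79 0 0.3 0 -0.085 0")

```text
t: 3.35
tcp_pos: [0.428, -0.2259, 0.2389]
tcp_rot: [-1.57, -0.0, -1.859]
ft_force: [0.8, 0.0, -0.3]
gripper_width: 0.998
```

step_arm(steps="-3.75 0 0.62 0 -0.085 0; -3.68 0 0.93 0 -0.085 0; -3.59 0 1.25 0 -0.085 0; -3.47 0 1.54 0 -0.085 0; -3.32 0 1.84 0 -0.085 0")

```text
t: 3.98
tcp_pos: [0.5114, -0.0553, 0.2389]
tcp_rot: [-1.57, -0.0, -1.434]
ft_force: [0.3, -0.8, 0.4]
gripper_width: 0.998
```

step_arm(steps="0 0 0 0 0 0; 0 0 0 0 0 0")

```text
t: 4.22
tcp_pos: [0.5104, -0.0572, 0.2386]
tcp_rot: [-1.572, -0.001, -1.438]
ft_force: [-0.2, -0.2, -0.1]
gripper_width: 0.997
```

Run:
```python
from h import *
ft(); pl([.5108,-.0563,.24],-1.43,1); pl([.5108,-.0563,.097],-1.43,5)
print(np.round(sense()["joints"],2))
```

```text
ft [ 0.09 -0.23 -0.19] sd [0.55 0.49 0.44]
[ 0.5107 -0.0568  0.2388] [-1.571 -0.    -1.438] [-0.33  0.52  0.31] 1.0 4.625
-0.05 -0.12 0.02 0 -0.008 0
[ 0.5107 -0.0568  0.2388] [-1.571 -0.    -1.438] [-0.33  0.52  0.31] 1.0 4.625
-0.01 2.84 0 0 -0.002 0; -0.01 2.83 0.01 0 -0.002 0; -0.01 2.84 0 0 -0.002 0; -0.01 2.83 0 0 -0.002 0; -0.01 2.84 0.01 0 -0.002 0
[ 0.35  0.58 -0.52  1.89  0.4   0.78 -0.26]
```

step_arm(steps="-0.05 2.84 0.02 0 -0.008 0; 0 2.83 0 0 0 0; 0 2.84 0 0 0 0; 0 2.83 0 0 0 0; 0 2.84 0 0 0 0")

```text
t: 5.25
tcp_pos: [0.5112, -0.056, 0.0961]
tcp_rot: [-1.57, -0.0, -1.429]
ft_force: [-0.3, -0.7, -0.4]
gripper_width: 1.003
```

step_arm(steps="0 0 0 0 0 0; 0 0 0 0 0 0")

```text
t: 5.5
tcp_pos: [0.5115, -0.0558, 0.0977]
tcp_rot: [-1.57, -0.0, -1.429]
ft_force: [0.3, 0.1, 0.8]
gripper_width: 0.997
```

Run:
```python
from h import *
ft(12); pl([.5108,-.0563,.097],-1.43,1)
p=snapshot("scene")["color"][:,:,::-1]
cv2.imwrite("pics/g1.png",cv2.resize(p[60:260,180:440],None,fx=3,fy=3,interpolation=cv2.INTER_CUBIC))
```

```text
ft [-0.05  0.06 -0.14] sd [0.38 0.33 0.62]
[ 0.511  -0.0558  0.097 ] [-1.571 -0.    -1.429] [ 0.19 -0.15 -0.17] 0.996 6.1
0.05 -0 -0.02 -0 0.001 0
```

View pics/g1.png

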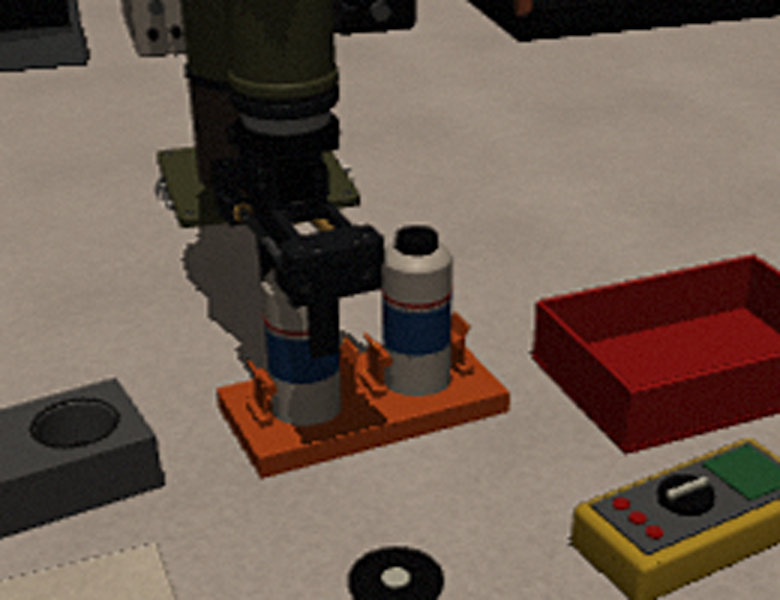

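The fingers straddle the -y can along the holder's x, and the body clears both caps. Next I'll close gently.

step_arm(steps="0 0 0 0 0 0; 0 0 0 0 0 0; 0 0 0 0 0 0; 0 0 0 0 0 0", jaw=4.5, newtons=25)

```text
t: 6.65
tcp_pos: [0.5104, -0.056, 0.0969]
tcp_rot: [-1.572, -0.0, -1.429]
ft_force: [-2.3, 0.1, 2.2]
gripper_width: 0.641
```

Run:
```python
from h import *
ft(6); pl([.5108,-.0563,.167],-1.43,1)
```

```text
ft [-2.01 -0.18  2.56] sd [0.2  0.41 0.39]
[ 0.5104 -0.056   0.0969] [-1.572 -0.    -1.429] [-1.95 -0.3   2.79] 0.639 6.95
0.04 -7.01 0.03 0.001 0.001 0
```

step_arm(steps="0 -0.5 0 0 0 0; 0 -0.8 0 0 0 0; 0 -0.8 0 0 0 0; 0 -0.8 0 0 0 0; 0 -0.8 0 0 0 0")

```text
t: 7.58
tcp_pos: [0.511, -0.0559, 0.1345]
tcp_rot: [-1.571, -0.0, -1.429]
ft_force: [-0.4, -0.2, -9.5]
gripper_width: 0.637
```

step_arm(steps="0 -1 0 0 0 0; 0 -1 0 0 0 0; 0 -1 0 0 0 0; 0 -0.8 0 0 0 0; 0 0 0 0 0 0")

```text
t: 8.2
tcp_pos: [0.5114, -0.0558, 0.1726]
tcp_rot: [-1.569, -0.0, -1.429]
ft_force: [-0.0, -0.5, -3.5]
gripper_width: 0.637
```

Run:
```python
from h import *
ft(6);ft(20); pl([.5108,-.0563,.172],-1.43,1)
p=snapshot("scene")["color"][:,:,::-1]
cv2.imwrite("pics/g2.png",cv2.resize(p[60:260,180:440],None,fx=3,fy=3,interpolation=cv2.INTER_CUBIC))
```

```text
ft [-0.12 -0.04 -3.31] sd [0.77 0.49 0.46]
ft [-0.17 -0.   -3.43] sd [0.48 0.49 0.48]
[ 0.511  -0.0558  0.1719] [-1.571 -0.    -1.429] [ 0.19 -0.07 -3.06] 0.64 9.5
0.05 -0.01 -0.02 -0 0.001 0
```

View pics/g2.png

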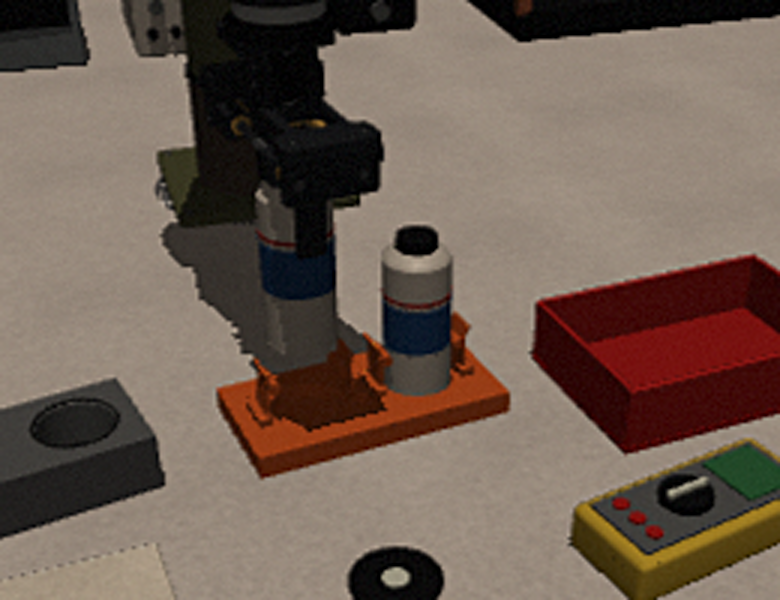

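Weight is about 3.3 N, so roughly 335 g and at least half full: this can goes to the rack. First I'll check for slip and the can's offset in the grip.

```bash
cat >> h.py <<'E'
a=np.linspace(0,2*np.pi,72)
def bandpix(p,u,z):
    h=cv2.cvtColor(p["color"],cv2.COLOR_RGB2HSV); m=((h[...,0]>95)&(h[...,0]<125)&(h[...,1]>110)).astype(np.uint8)
    return m
def canshow():
    s=sense(); tc=s["tcp_pos"]; p=snapshot("scene"); m=bandpix(p,0,0)
    n,lab,st,ce=cv2.connectedComponentsWithStats(m)
    for i in range(1,n):
        if st[i][4]>60: print("band",st[i].tolist(),np.round(ce[i],2).tolist())
    return p,tc
E
python3 - <<'E'
from h import *
p,tc=canshow()
for d in trace(p,"can_a_mid"):
    m=d["pixels"]; r=np.where(m.any(1))[0]; print(d["score"],d["uv"],m.sum(),"rows",r.min(),r.max(),"cols",np.where(m.any(0))[0][[0,-1]])
for zf in (.008,): 
    q=proj(p,np.c_[.4968+.0285*np.cos(a),.0422+.0285*np.sin(a),0*a+zf]); print("A foot bottom row",q[:,1].max(),"cols",q[:,0].min(),q[:,0].max())
for zf in (.065,.07,.075,.08,.083,.085):
    q=proj(p,np.c_[.511+.0285*np.cos(a),-.0563+.0285*np.sin(a),0*a+zf]); print("B",zf,"foot bottom row",round(q[:,1].max(),2),"cols",q[:,0].min().round(1),q[:,0].max().round(1))
g=p["color"]; 
for r in range(172,192): print(r,g[r,270:290:6].tolist())
E
```

```text
band [552, 0, 24, 18, 307] [563.92, 7.53]
band [617, 3, 23, 31, 497] [630.05, 18.28]
band [564, 21, 26, 27, 450] [576.44, 33.76]
band [115, 45, 27, 6, 93] [128.15, 47.72]
band [575, 51, 29, 28, 476] [588.83, 64.25]
band [533, 62, 21, 24, 321] [542.91, 73.04]
band [587, 83, 30, 28, 498] [601.66, 95.92]
band [542, 89, 23, 25, 338] [553.37, 100.99]
band [267, 140, 25, 20, 357] [278.87, 150.82]
band [308, 161, 22, 17, 299] [318.57, 169.84]
0.85 [321.6, 164.0] 1299 rows 134 192 cols [306 331]
A foot bottom row 194.80028841448348 cols 306.8987774418345 329.14291938521444
B 0.065 foot bottom row 184.75 cols 268.5 292.3
B 0.07 foot bottom row 182.94 cols 268.3 292.3
B 0.075 foot bottom row 181.11 cols 268.2 292.2
B 0.08 foot bottom row 179.28 cols 268.0 292.1
B 0.083 foot bottom row 178.17 cols 267.9 292.0
B 0.085 foot bottom row 177.43 cols 267.9 292.0
172 [[68, 62, 55], [57, 51, 45], [57, 53, 47], [54, 47, 45]]
173 [[64, 57, 51], [59, 54, 47], [57, 52, 46], [50, 46, 41]]
174 [[72, 65, 56], [55, 50, 45], [57, 53, 47], [49, 46, 39]]
175 [[63, 57, 50], [55, 48, 43], [56, 51, 44], [53, 47, 43]
[... 256 characters left out ...]
47, 43], [58, 52, 47], [54, 51, 45], [55, 42, 33]]
181 [[55, 51, 47], [55, 51, 46], [55, 55, 53], [55, 23, 4]]
182 [[53, 51, 49], [59, 56, 52], [57, 29, 21], [53, 17, 1]]
183 [[58, 52, 48], [55, 38, 26], [55, 19, 6], [55, 21, 2]]
184 [[88, 47, 29], [58, 25, 11], [59, 27, 13], [57, 25, 11]]
185 [[130, 50, 19], [53, 19, 3], [55, 21, 3], [54, 22, 5]]
186 [[154, 61, 21], [56, 22, 7], [52, 18, 5], [52, 17, 2]]
187 [[155, 59, 18], [57, 25, 13], [51, 20, 6], [55, 21, 8]]
188 [[105, 42, 14], [55, 23, 5], [62, 22, 3], [57, 23, 6]]
189 [[76, 28, 4], [58, 25, 5], [63, 28, 9], [59, 24, 7]]
190 [[84, 31, 8], [58, 24, 7], [56, 18, 2], [58, 21, 3]]
191 [[97, 37, 10], [57, 23, 7], [64, 23, 7], [63, 28, 15]]
```

Run:
```python
from h import *
im=cv2.imread("pics/scene0.png")[:,:,::-1].copy(); p=snapshot("scene")
for nm,g in(("before",im),("now",p["color"])):
    m=bandpix(dict(color=g),0,0); n,lab,st,ce=cv2.connectedComponentsWithStats(m)
    for i in range(1,n):
        if st[i][4]>60 and 250<ce[i][0]<340 and ce[i][1]>120: print(nm,st[i].tolist(),np.round(ce[i],2).tolist())
    # band edges along centre column, & red line
    for c in ((276,280,284) if nm=="before" else (272,276,280)): print(c,[(r,g[r,c].tolist()) for r in range(130,200) if m[r,c]!=m[r-1,c]])
for z in(.04,.05,.06,.07,.1,.11,.12,.13,.14,.15): print(z,proj(p,[.511+.0226,-.0563-.0068,z]).round(2).tolist())
```

```text
before [308, 161, 22, 17, 295] [318.51, 169.84]
before [269, 169, 24, 19, 320] [280.98, 179.07]
276 [(174, [6, 13, 28]), (187, [30, 35, 44])]
280 [(146, [2, 2, 5]), (147, [11, 10, 14]), (174, [9, 22, 39]), (188, [59, 53, 48])]
284 [(146, [2, 5, 6]), (147, [9, 10, 10]), (173, [18, 26, 41]), (187, [28, 36, 42])]
now [267, 140, 25, 20, 359] [278.89, 150.77]
now [308, 161, 22, 17, 299] [318.44, 169.88]
272 [(144, [4, 14, 27]), (159, [46, 45, 41])]
276 [(144, [13, 20, 30]), (160, [56, 51, 45])]
280 [(138, [3, 5, 6]), (139, [7, 7, 7]), (146, [0, 6, 12]), (160, [59, 51, 45])]
0.04 [[280.31, 192.52]]
0.05 [[280.07, 189.0]]
0.06 [[279.84, 185.44]]
0.07 [[279.6, 181.83]]
0.1 [[278.86, 170.74]]
0.11 [[278.61, 166.95]]
0.12 [[278.35, 163.12]]
0.13 [[278.1, 159.24]]
0.14 [[277.83, 155.3]]
0.15 [[277.57, 151.32]]
```

Run:
```python
from h import *
p=snapshot("scene"); g=p["color"][:,:,::-1].copy()
z=cv2.resize(g[115:215,250:350],None,fx=6,fy=6,interpolation=cv2.INTER_NEAREST)
z=np.clip(z*2.0,0,255).astype(np.uint8)
for zf in(.083,.129,.208): 
    q=proj(p,np.c_[.511+.0285*np.cos(a),-.0563+.0285*np.sin(a),0*a+zf]); cv2.polylines(z,[np.int32((q-[250,115]+.5)*6)],True,(0,255,0))
for zf in(.008,.02,.054,.133): 
    q=proj(p,np.c_[.4968+.0285*np.cos(a),.0422+.0285*np.sin(a),0*a+zf]); cv2.polylines(z,[np.int32((q-[250,115]+.5)*6)],True,(0,255,0))
cv2.imwrite("pics/z1.png",z)
```

```text
(no output)
```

View pics/z1.png

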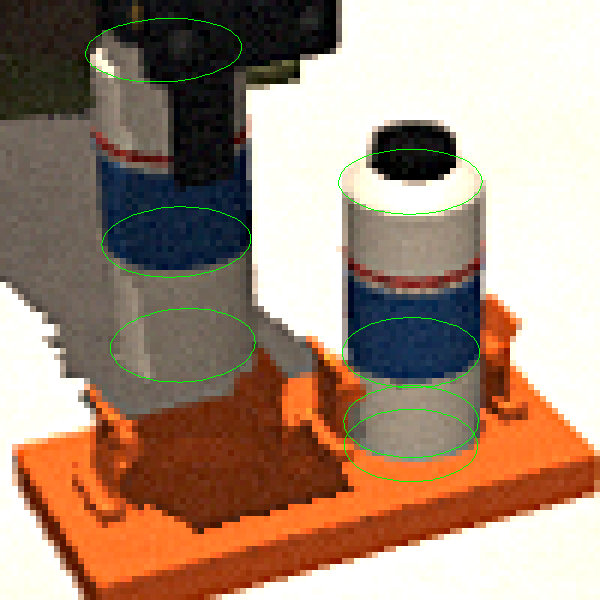

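The dark grey under the can is bench shadow. The foot is at about 83 mm, so there was no slip and the can hangs upright. Now to the well at y = -47.

Run:
```python
from h import *
S=snapshot("scene")
g=cv2.cvtColor(S["color"],cv2.COLOR_RGB2GRAY).astype(float)
for u,x0 in(((163,213),(.5466,-.3305)),((205,201),(.5255,-.239))):
    w=np.clip((60-g)/30,0,1); l,lab=cv2.connectedComponents((w>.4).astype(np.uint8)); r=(lab==lab[u[1],u[0]]).astype(np.uint8)
    m=np.where(w>.8,1,w)*cv2.dilate(r,np.ones((3,3)))
    f=lambda v:np.abs(hullmask(S,np.c_[v[0]+v[2]*np.cos(a),v[1]+v[2]*np.sin(a),0*a+.048])-m).sum()
    r=minimize(f,[*x0,.032],method="Nelder-Mead",options=dict(initial_simplex=np.array([*x0,.032])+np.vstack([np.zeros(3),np.diag([.005,.005,.002])]))); print(r.x.round(4),r.fun,m.sum())
pl([.5466,-.3305,.172],-1.345,10)
```

```text
[ 0.5458 -0.3292  0.0337] 34.78235294117647 430.69999999999993
[ 0.5257 -0.2378  0.0338] 32.58627450980393 378.16666666666663
[ 0.511  -0.0558  0.1719] [-1.571 -0.    -1.429] [-0.11 -0.36 -3.54] 0.641 9.8
2.77 -0 -0.04 -0 -0.008 0; 2.77 -0 -0.05 -0 -0.008 0; 2.77 -0 -0.08 -0 -0.008 0; 2.76 -0 -0.11 -0 -0.008 0; 2.77 -0 -0.12 -0 -0.008 0
2.77 -0 -0.15 -0 -0.008 0; 2.76 -0 -0.17 -0 -0.008 0; 2.77 -0 -0.19 -0 -0.008 0; 2.76 -0 -0.21 -0 -0.008 0; 2.76 -0 -0.24 -0 -0.008 0
```

step_arm(steps="1.5 0 -0.02 0 -0.008 0; 2.77 0 -0.06 0 -0.008 0; 2.77 0 -0.08 0 -0.008 0; 2.76 0 -0.11 0 -0.008 0; 2.77 0 -0.12 0 -0.008 0")

```text
t: 10.42
tcp_pos: [0.5268, -0.183, 0.1718]
tcp_rot: [-1.571, -0.001, -1.39]
ft_force: [-0.3, 0.4, -3.0]
gripper_width: 0.64
```

step_arm(steps="2.77 0 -0.15 0 -0.008 0; 2.76 0 -0.17 0 -0.008 0; 2.77 0 -0.19 0 -0.008 0; 2.76 0 -0.21 0 -0.008 0; 2.76 0 -0.24 0 -0.008 0")

```text
t: 11.05
tcp_pos: [0.5439, -0.3205, 0.1716]
tcp_rot: [-1.572, -0.0, -1.35]
ft_force: [1.1, 0.1, -4.0]
gripper_width: 0.64
```

step_arm(steps="1 0.9 0 0 0 0; 0.27 0.9 0 0 0 0; 0 0 0 0 0 0")

```text
t: 11.42
tcp_pos: [0.5468, -0.3288, 0.1526]
tcp_rot: [-1.573, 0.003, -1.347]
ft_force: [-0.2, -0.0, -2.8]
gripper_width: 0.639
```

Run:
```python
from h import *
pl([.5466,-.3305,.154],-1.345,1)
p,tc=canshow()
g=p["color"].astype(int)
# edges of can body: print horizontal profile below band
cr=115,210,110,230
z=cv2.resize(p["color"][cr[0]:cr[1],cr[2]:cr[3],::-1],None,fx=6,fy=6,interpolation=cv2.INTER_NEAREST); z=np.clip(z*2.0,0,255).astype(np.uint8)
for d,c in((0,(0,255,0)),(-.002,(0,0,255))):
  for zf in(.065,.1105,.190):
    q=proj(p,np.c_[tc[0]+.0285*np.cos(a),tc[1]+d+.0285*np.sin(a),0*a+zf]); cv2.polylines(z,[np.int32((q-[cr[2],cr[0]]+.5)*6)],True,c)
cv2.imwrite("pics/z2.png",z)
for zf in (.07,.08,.09):
    q=proj(p,np.c_[tc[0]+.0285*np.cos(a),tc[1]+.0285*np.sin(a),0*a+zf]); r=int(round(q[:,1].mean())); print(r,"pred edges",q[:,0].min().round(2),q[:,0].max().round(2),g[r,int(q[:,0].min())-5:int(q[:,0].min())+6].sum(1).tolist(),g[r,int(q[:,0].max())-5:int(q[:,0].max())+6].sum(1).tolist())
```

```text
[ 0.5468 -0.3288  0.1526] [-1.573  0.003 -1.347] [-0.22 -0.04 -2.77] 0.639 11.425
0.16 -0.14 -0.06 0.002 -0.002 -0.003
band [552, 0, 24, 18, 304] [563.94, 7.51]
band [617, 3, 23, 31, 489] [630.15, 18.29]
band [564, 21, 26, 27, 449] [576.44, 33.84]
band [576, 51, 28, 28, 472] [588.88, 64.25]
band [533, 62, 21, 24, 318] [542.96, 73.04]
band [588, 83, 29, 28, 494] [601.7, 95.9]
band [542, 89, 23, 25, 336] [553.36, 101.02]
band [308, 161, 22, 17, 298] [318.48, 169.87]
band [139, 171, 32, 25, 439] [155.35, 185.36]
205 pred edges 146.37 174.12 [445, 444, 472, 487, 520, 321, 200, 197, 216, 224, 175] [136, 127, 136, 123, 127, 123, 82, 63, 65, 75, 68]
201 pred edges 145.22 173.17 [422, 420, 419, 432, 462, 253, 167, 212, 213, 218, 169] [144, 133, 130, 132, 115, 121, 98, 68, 54, 66, 74]
197 pred edges 144.05 172.21 [434, 447, 451, 442, 440, 256, 188, 213, 173, 163, 168] [140, 147, 129, 123, 122, 120, 136, 148, 134, 113, 88]
```

View pics/z2.png

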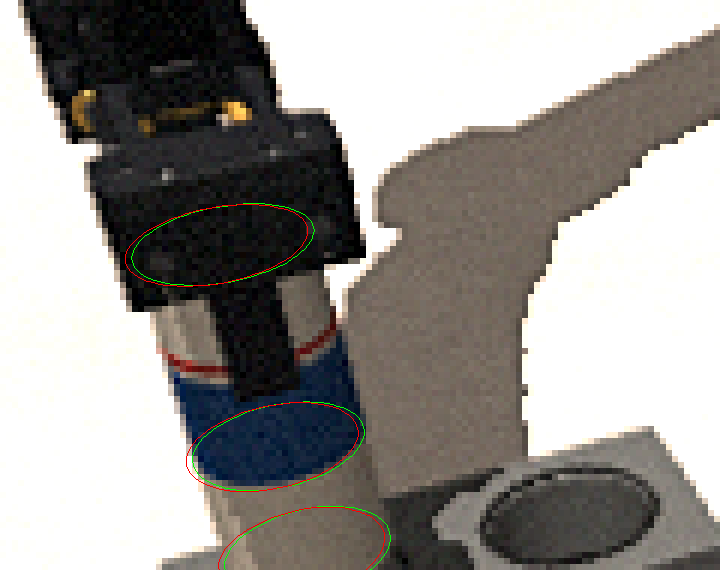

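step_arm(steps="0.12 0.4 -0.03 0 0 0; 0 0.5 0 0 0 0; 0 0.4 0 0 0 0; 0 0.2 0 0 0 0; 0 0 0 0 0 0")

```text
t: 12.1
tcp_pos: [0.5476, -0.3315, 0.1388]
tcp_rot: [-1.571, 0.0, -1.349]
ft_force: [-0.6, 0.2, -3.4]
gripper_width: 0.641
```

Run:
```python
from h import *
P=[]
f=[]
for i in range(8): snapshot("top"); s=sense(); P.append([*s["tcp_pos"],*s["tcp_rot"]]); f.append([*s["ft_force"],*s["wrist_torque"]])
print(np.mean(P,0).round(4),np.mean(f,0).round(3))
```

```text
[ 5.4770e-01 -3.3160e-01  1.3910e-01 -1.5706e+00 -2.0000e-04 -1.3488e+00] [-2.140e-01  1.240e-01 -3.302e+00 -3.900e-02 -1.060e-01  2.000e-03]
```

step_arm(steps="-0.18 0 -0.08 0 0 0; 0 0 0 0 0 0; 0 0.2 0 0 0 0; 0 0.15 0 0 0 0; 0 0 0 0 0 0")

```text
t: 13.12
tcp_pos: [0.5463, -0.33, 0.1352]
tcp_rot: [-1.571, 0.0, -1.349]
ft_force: [-0.6, -0.7, -3.7]
gripper_width: 0.634
```

step_arm(steps="0 0.1 0 0 0 0; 0 0.1 0 0 0 0; 0 0 0 0 0 0")

```text
t: 13.5
tcp_pos: [0.5464, -0.33, 0.1333]
tcp_rot: [-1.571, 0.0, -1.349]
ft_force: [0.1, 0.2, -2.9]
gripper_width: 0.639
```

```bash
cat >> h.py <<'E'
def avg(n=6):
    f=[]
    for i in range(n): snapshot("top"); s=sense(); f.append([*s["tcp_pos"],*s["tcp_rot"],*s["ft_force"],*s["wrist_torque"]])
    print(np.mean(f,0).round(4).tolist(),s["gripper_width"],s["t"]); return np.mean(f,0)
E
python3 -c "
from h import *
avg()"
```

```text
[0.5465, -0.33, 0.1335, -1.5707, -0.0001, -1.3488, 0.0521, 0.001, -3.2298, -0.0134, -0.0805, 0.0208] 0.6372633166900443 13.8
```

step_arm(steps="0 0.2 0 0 0 0; 0 0.2 0 0 0 0; 0 0 0 0 0 0")

```text
t: 14.18
tcp_pos: [0.5463, -0.3299, 0.1292]
tcp_rot: [-1.571, 0.0, -1.349]
ft_force: [0.0, 0.6, -2.5]
gripper_width: 0.635
```

step_arm(steps="0 0.3 0 0 0 0; 0 0.3 0 0 0 0; 0 0.3 0 0 0 0; 0 0 0 0 0 0")

```text
t: 14.68
tcp_pos: [0.5463, -0.3299, 0.1201]
tcp_rot: [-1.571, 0.0, -1.349]
ft_force: [1.1, -0.2, -2.8]
gripper_width: 0.633
```

```bash
python3 -c "
from h import *
avg(4)"
```

```text
[0.5465, -0.33, 0.1204, -1.5708, -0.0001, -1.3488, -0.2778, -0.0358, -3.3999, -0.0184, -0.0702, 0.002] 0.6393955862099799 14.875
```

step_arm(steps="0 0.4 0 0 0 0; 0 0.4 0 0 0 0; 0 0.4 0 0 0 0; 0 0.4 0 0 0 0; 0 0.2 0 0 0 0")

```text
t: 15.5
tcp_pos: [0.5464, -0.3299, 0.102]
tcp_rot: [-1.571, 0.0, -1.349]
ft_force: [-0.7, 0.5, -4.5]
gripper_width: 0.637
```

step_arm(steps="0 0.15 0 0 0 0; 0 0.1 0 0 0 0; 0 0 0 0 0 0")

```text
t: 15.88
tcp_pos: [0.5465, -0.33, 0.1]
tcp_rot: [-1.571, -0.0, -1.349]
ft_force: [0.6, -1.0, -3.7]
gripper_width: 0.641
```

```bash
python3 -c "
from h import *
avg(4)"
```

```text
[0.5465, -0.33, 0.1, -1.5707, -0.0002, -1.3488, -0.0777, 0.0598, -3.5964, -0.0075, -0.0727, 0.0142] 0.6365951702462953 16.075
```

step_arm(steps="0 0.06 0 0 0 0; 0 0.06 0 0 0 0; 0 0 0 0 0 0")

```text
t: 16.45
tcp_pos: [0.5465, -0.33, 0.099]
tcp_rot: [-1.571, -0.0, -1.349]
ft_force: [-0.7, -0.2, -1.7]
gripper_width: 0.637
```

```bash
python3 -c "
from h import *
avg(4)"
```

```text
[0.5465, -0.33, 0.099, -1.5707, -0.0003, -1.3488, -0.6142, 0.4256, -0.6914, 0.002, 0.101, 0.0217] 0.6426444913679398 16.65
```

step_arm(steps="0 0.02 0 0 0 0; 0 0 0 0 0 0; 0 0 0 0 0 0; 0 0 0 0 0 0", jaw=8.8)

```text
t: 17.15
tcp_pos: [0.5466, -0.33, 0.0986]
tcp_rot: [-1.57, -0.0, -1.349]
ft_force: [-0.3, -0.2, -0.0]
gripper_width: 0.995
```

step_arm(steps="0 -0.5 0 0 0 0; 0 -2 0 0 0 0; 0 -2.5 0 0 0 0; 0 -2.5 0 0 0 0; 0 -1 0 0 0 0")

```text
t: 17.77
tcp_pos: [0.5476, -0.3303, 0.1864]
tcp_rot: [-1.567, -0.002, -1.349]
ft_force: [-0.1, 0.5, -0.6]
gripper_width: 0.999
```

```bash
python3 -c "
from h import *
pl([.4968,.0424,.184],-1.43,12)
p=canshow()"
```

```text
[ 0.5476 -0.3303  0.1864] [-1.567 -0.002 -1.349] [-0.15  0.47 -0.59] 0.999 17.775
-3.12 0.01 0.27 -0 0.007 0; -3.13 0.02 0.25 -0 0.007 0; -3.12 0.01 0.22 -0 0.007 0; -3.13 0.01 0.21 -0 0.007 0; -3.13 0.02 0.18 -0 0.007 0
-3.13 0.01 0.16 -0 0.007 0; -3.13 0.01 0.14 -0 0.007 0; -3.13 0.02 0.12 -0 0.007 0; -3.14 0.01 0.09 -0 0.007 0; -3.13 0.01 0.07 -0 0.007 0
-3.13 0.02 0.06 -0 0.007 0; -3.14 0.01 0.02 -0 0.007 0
band [552, 0, 24, 18, 307] [563.91, 7.52]
band [617, 3, 23, 31, 490] [630.1, 18.26]
band [564, 21, 26, 27, 447] [576.42, 33.81]
band [575, 51, 29, 28, 471] [588.89, 64.24]
band [533, 62, 21, 24, 323] [542.86, 73.07]
band [587, 83, 30, 28, 498] [601.65, 95.95]
band [542, 89, 23, 25, 337] [553.38, 101.0]
band [308, 161, 22, 17, 296] [318.5, 169.83]
band [145, 193, 31, 24, 425] [160.64, 206.56]
```

step_arm(steps="-3.12 0 0.25 0 0.007 0; -3.13 0 0.25 0 0.007 0; -3.12 0 0.22 0 0.007 0; -3.13 0 0.2 0 0.007 0; -3.13 0 0.18 0 0.007 0")

```text
t: 18.45
tcp_pos: [0.5244, -0.1738, 0.1832]
tcp_rot: [-1.571, 0.0, -1.384]
ft_force: [0.5, 0.1, -0.4]
gripper_width: 0.997
```

step_arm(steps="-3.13 0 0.16 0 0.007 0; -3.13 0 0.14 0 0.007 0; -3.13 0 0.12 0 0.007 0; -3.14 0 0.09 0 0.007 0; -3.13 0 0.07 0 0.007 0")

```text
t: 19.08
tcp_pos: [0.5032, -0.0186, 0.1833]
tcp_rot: [-1.571, 0.0, -1.419]
ft_force: [1.0, 1.3, -0.4]
gripper_width: 1.0
```

step_arm(steps="-3.13 0 0.06 0 0.007 0; -3.14 0 0.02 0 0.007 0; 0 0 0 0 0 0; 0 0 0 0 0 0")

```text
t: 19.58
tcp_pos: [0.4951, 0.0414, 0.1833]
tcp_rot: [-1.572, -0.001, -1.434]
ft_force: [-0.8, 0.0, 0.2]
gripper_width: 0.997
```

```bash
python3 -c "
from h import *
avg(10)
pl([.4968,.0424,.097],-1.43,1)"
```

```text
[0.4953, 0.0416, 0.1834, -1.571, -0.0005, -1.4343, -0.0122, 0.1235, -0.0708, -0.0287, -0.0893, 0.0024] 0.9994133075636977 20.075
[0.4952 0.0424 0.1835] [-1.571 -0.    -1.433] [-0.38 -0.51 -0.64] 0.999 20.075
0.02 8.65 0.15 -0 -0.003 0
```

step_arm(steps="-0.06 1.2 0.16 0 0 0; 0 2 0 0 0 0; 0 2.2 0 0 0 0; 0 2.2 0 0 0 0; 0 1.04 0 0 0 0")

```text
t: 20.7
tcp_pos: [0.496, 0.0435, 0.0956]
tcp_rot: [-1.573, -0.0, -1.432]
ft_force: [-0.1, -0.3, 0.5]
gripper_width: 0.998
```

step_arm(steps="0 0 0 0 0 0; 0 0 0 0 0 0")

```text
t: 20.95
tcp_pos: [0.4971, 0.0436, 0.0976]
tcp_rot: [-1.57, 0.0, -1.433]
ft_force: [0.6, -0.5, -0.2]
gripper_width: 0.998
```

```bash
python3 -c "
from h import *
avg(12)"
```

```text
[0.497, 0.0434, 0.0975, -1.5701, -0.0, -1.4329, -0.0603, 0.1174, 0.2055, -0.0215, -0.099, 0.0026] 0.9990214168783087 21.55
```

step_arm(steps="0 0 0 0 0 0; 0 0 0 0 0 0; 0 0 0 0 0 0; 0 0 0 0 0 0", jaw=4.5, newtons=25)

```text
t: 22.05
tcp_pos: [0.4965, 0.0433, 0.0971]
tcp_rot: [-1.571, -0.0, -1.433]
ft_force: [-0.6, 1.1, 0.7]
gripper_width: 0.638
```

step_arm(steps="0 -0.5 0 0 0 0; 0 -0.8 0 0 0 0; 0 -0.8 0 0 0 0; 0 -0.8 0 0 0 0; 0 -0.8 0 0 0 0")

```text
t: 22.68
tcp_pos: [0.4966, 0.0433, 0.1347]
tcp_rot: [-1.571, -0.0, -1.433]
ft_force: [-0.4, -0.2, -8.5]
gripper_width: 0.638
```

step_arm(steps="0 -1 0 0 0 0; 0 -1 0 0 0 0; 0 -1 0 0 0 0; 0 -0.8 0 0 0 0; 0 0 0 0 0 0")

```text
t: 23.3
tcp_pos: [0.4971, 0.0435, 0.1728]
tcp_rot: [-1.569, 0.0, -1.433]
ft_force: [0.1, -1.2, -3.1]
gripper_width: 0.633
```

```bash
python3 -c "
from h import *
snapshot('top');avg(14);avg(14);canshow()"
```

```text
[0.4966, 0.0434, 0.1719, -1.5712, -0.0001, -1.4327, -0.2165, 0.1418, -2.7937, -0.0425, -0.0785, -0.0058] 0.6326013047930932 24.05
[0.4967, 0.0434, 0.1721, -1.5708, -0.0001, -1.4328, -0.138, -0.0781, -2.6723, -0.0322, -0.0821, 0.0013] 0.6360257383393086 24.75
band [552, 0, 24, 18, 307] [563.91, 7.53]
band [617, 3, 23, 31, 490] [630.14, 18.27]
band [564, 21, 26, 27, 448] [576.42, 33.76]
band [115, 45, 27, 6, 93] [128.15, 47.72]
band [575, 51, 29, 28, 471] [588.83, 64.24]
band [533, 62, 21, 24, 321] [542.93, 73.07]
band [588, 83, 29, 28, 494] [601.73, 95.95]
band [542, 89, 23, 25, 339] [553.37, 101.04]
band [308, 133, 23, 18, 326] [318.57, 142.22]
band [145, 193, 31, 24, 430] [160.62, 206.54]
```

```bash
python3 -c "
from h import *
ft(40)
pl([.5255,-.2388,.173],-1.345,1)"
```

```text
ft [ 0.07 -0.04 -2.84] sd [0.37 0.41 0.4 ]
[0.4967 0.0434 0.1721] [-1.571 -0.    -1.433] [-0.58 -0.08 -2.65] 0.637 26.8
28.35 -0.09 -1.03 -0 -0.088 0
```

Can A weighs about 2.8 N (≈285 g) against the 2.30 N threshold, so it also goes to the rack, in the remaining well.

```bash
python3 -c "
from h import *
plan([.4967,.0434,.1721],-1.4328,[.5254,-.2376,.172],-1.347,12)"
```

```text
2.35 0 -0.09 0 -0.007 -0; 2.35 0 -0.1 0 -0.007 -0; 2.35 0 -0.12 0 -0.007 -0; 2.35 0 -0.13 0 -0.007 -0; 2.35 0 -0.15 0 -0.007 -0
2.35 0.01 -0.17 0 -0.007 -0; 2.35 -0 -0.18 0 -0.007 -0; 2.34 -0 -0.2 0 -0.007 -0; 2.35 -0 -0.22 0 -0.007 -0; 2.34 -0 -0.23 0 -0.007 -0
2.34 -0 -0.25 0 -0.007 -0; 2.34 0 -0.27 0 -0.007 -0
```

step_arm(steps="1.35 0 -0.06 0 -0.007 0; 2.35 0 -0.1 0 -0.007 0; 2.35 0 -0.12 0 -0.007 0; 2.35 0 -0.13 0 -0.007 0; 2.35 0 -0.15 0 -0.007 0")

```text
t: 27.42
tcp_pos: [0.5074, -0.0658, 0.172]
tcp_rot: [-1.571, -0.001, -1.398]
ft_force: [0.5, 0.7, -2.8]
gripper_width: 0.637
```

step_arm(steps="2.35 0 -0.17 0 -0.007 0; 2.35 0 -0.18 0 -0.007 0; 2.34 0 -0.2 0 -0.007 0; 2.35 0 -0.22 0 -0.007 0; 2.34 0 -0.23 0 -0.007 0")

```text
t: 28.05
tcp_pos: [0.5189, -0.183, 0.1719]
tcp_rot: [-1.572, -0.001, -1.364]
ft_force: [1.3, 0.5, -2.8]
gripper_width: 0.635
```

step_arm(steps="2.34 0.4 -0.25 0 -0.007 0; 2.34 0.5 -0.27 0 -0.007 0; 1 0.5 -0.03 0 0 0; 0 0.4 0 0 0 0; 0 0 0 0 0 0")

```text
t: 28.68
tcp_pos: [0.526, -0.2361, 0.1538]
tcp_rot: [-1.571, 0.001, -1.347]
ft_force: [0.5, 1.3, -2.3]
gripper_width: 0.636
```

Run:
```python
from h import *
tc=avg(6)[:3]
p=snapshot("scene"); g=p["color"].astype(int)
for zf in (.07,.075,.08,.085):
    q=proj(p,np.c_[tc[0]+.0285*np.cos(a),tc[1]+.0285*np.sin(a),0*a+zf]); r=int(round(q[:,1].mean())); print(r,"pred",q[:,0].min().round(2),q[:,0].max().round(2),g[r,int(q[:,0].min())-5:int(q[:,0].min())+6].sum(1).tolist(),g[r,int(q[:,0].max())-5:int(q[:,0].max())+6].sum(1).tolist())
cr=110,230,120,240
z=cv2.resize(p["color"][cr[0]:cr[1],cr[2]:cr[3],::-1],None,fx=5,fy=5,interpolation=cv2.INTER_NEAREST); z=np.clip(z*2.0,0,255).astype(np.uint8)
for x,y,zf in((tc[0],tc[1],tc[2]-.0889),(tc[0],tc[1],tc[2]-.043),(.5254,-.2384,.048)):
    q=proj(p,np.c_[x+.0285*np.cos(a),y+.0285*np.sin(a),0*a+zf]); cv2.polylines(z,[np.int32((q-[cr[2],cr[0]]+.5)*5)],True,(0,255,0))
cv2.imwrite("pics/z3.png",z)
```

```text
[0.5264, -0.2365, 0.1543, -1.5705, 0.0003, -1.3473, 0.2213, -0.1137, -3.0186, -0.0405, -0.0966, 0.0102] 0.6396779294709101 28.975
193 pred 190.49 216.47 [433, 441, 443, 468, 348, 251, 189, 201, 203, 217, 224] [141, 144, 125, 124, 126, 120, 77, 74, 70, 66, 71]
191 pred 190.08 216.15 [429, 420, 419, 458, 241, 144, 199, 204, 205, 217, 226] [135, 136, 130, 125, 124, 94, 69, 73, 68, 65, 53]
189 pred 189.67 215.82 [421, 425, 423, 427, 467, 256, 152, 205, 202, 220, 222] [150, 142, 152, 125, 125, 109, 82, 64, 61, 55, 55]
187 pred 189.26 215.5 [418, 426, 423, 434, 444, 259, 165, 197, 218, 219, 155] [144, 133, 126, 134, 120, 109, 85, 62, 54, 93, 148]
```

View pics/z3.png

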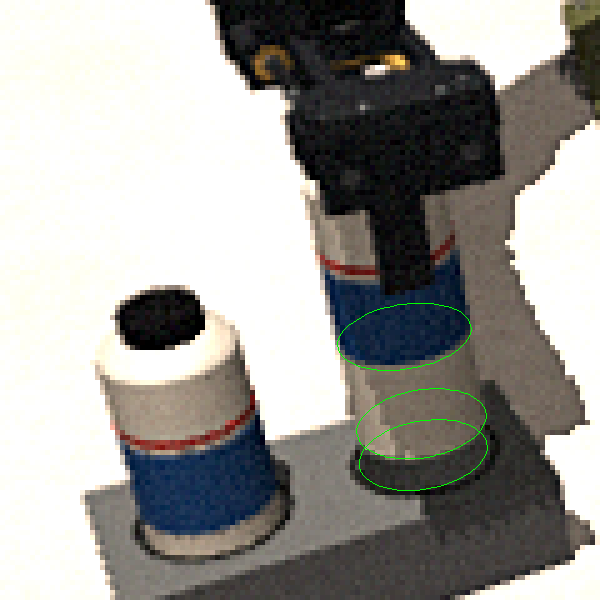

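The first can stands home in its well and the second hangs over the other. The edges show the can about 1.2 mm toward -y in the grip, so I'll correct for that and lower.

step_arm(steps="0.03 0.4 -0.1 0 0 0; 0 0.5 0 0 0 0; 0 0.4 0 0 0 0; 0 0.2 0 0 0 0; 0 0 0 0 0 0")

```text
t: 29.65
tcp_pos: [0.5253, -0.2379, 0.1389]
tcp_rot: [-1.571, 0.0, -1.349]
ft_force: [-0.2, -1.2, -2.4]
gripper_width: 0.636
```

```bash
python3 -c "
from h import *
avg(6)"
```

```text
[0.5254, -0.238, 0.1392, -1.5706, -0.0002, -1.3488, -0.1386, -0.1771, -2.6109, -0.0457, -0.1236, -0.0039] 0.636366501373543 29.95
```

step_arm(steps="-0.1 0 0 0 0 0; 0 0 0 0 0 0; 0 0.2 0 0 0 0; 0 0.2 0 0 0 0; 0 0 0 0 0 0")

```text
t: 30.58
tcp_pos: [0.5249, -0.237, 0.1348]
tcp_rot: [-1.571, 0.0, -1.349]
ft_force: [0.7, -0.0, -2.3]
gripper_width: 0.636
```

step_arm(steps="0 0.15 0 0 0 0; 0 0 0 0 0 0")

```text
t: 30.82
tcp_pos: [0.5251, -0.237, 0.1335]
tcp_rot: [-1.571, 0.0, -1.349]
ft_force: [-0.4, 0.1, -2.6]
gripper_width: 0.635
```

```bash
python3 -c "
from h import *
avg(6)"
```

```text
Traceback (most recent call last):
  File "h.py", line 51, in avg
    for i in range(n): snapshot("top"); s=sense(); f.append([*s["tcp_pos"],*s["tcp_rot"],*s["ft_force"],*s["wrist_torque"]])
                       ~~~~~~~~^^^^^^^
ValueError: 200 camera calls are used up
```

Camera calls are used up, so I go on by feel with the step readings.

step_arm(steps="0 0.2 0 0 0 0; 0 0.2 0 0 0 0; 0 0 0 0 0 0")

```text
t: 31.35
tcp_pos: [0.5249, -0.237, 0.1294]
tcp_rot: [-1.571, 0.0, -1.349]
ft_force: [-0.3, -0.3, -2.8]
gripper_width: 0.637
```

step_arm(steps="0 0 0 0 0 0")

```text
t: 31.48
tcp_pos: [0.525, -0.237, 0.1296]
tcp_rot: [-1.571, -0.0, -1.349]
ft_force: [0.5, -0.5, -3.7]
gripper_width: 0.637
```

step_arm(steps="0 0.3 0 0 0 0; 0 0.3 0 0 0 0; 0 0.3 0 0 0 0; 0 0 0 0 0 0")

```text
t: 31.98
tcp_pos: [0.5249, -0.2369, 0.1203]
tcp_rot: [-1.571, 0.0, -1.349]
ft_force: [-0.7, 0.2, -3.0]
gripper_width: 0.634
```

step_arm(steps="0 0.4 0 0 0 0; 0 0.4 0 0 0 0; 0 0.4 0 0 0 0; 0 0.3 0 0 0 0; 0 0 0 0 0 0")

```text
t: 32.6
tcp_pos: [0.5249, -0.2369, 0.1053]
tcp_rot: [-1.571, 0.0, -1.349]
ft_force: [0.4, 0.0, -2.6]
gripper_width: 0.628
```

step_arm(steps="0 0.2 0 0 0 0; 0 0.2 0 0 0 0; 0 0 0 0 0 0; 0 0 0 0 0 0")

```text
t: 33.1
tcp_pos: [0.5251, -0.237, 0.1016]
tcp_rot: [-1.571, -0.0, -1.349]
ft_force: [-0.3, -0.3, -3.6]
gripper_width: 0.632
```

step_arm(steps="0 0.1 0 0 0 0; 0 0.06 0 0 0 0; 0 0 0 0 0 0; 0 0 0 0 0 0")

```text
t: 33.6
tcp_pos: [0.5251, -0.237, 0.1]
tcp_rot: [-1.571, -0.0, -1.349]
ft_force: [0.3, 0.0, -3.4]
gripper_width: 0.637
```

step_arm(steps="0 0.05 0 0 0 0; 0 0 0 0 0 0")

```text
t: 33.85
tcp_pos: [0.5251, -0.237, 0.0995]
tcp_rot: [-1.571, -0.0, -1.349]
ft_force: [0.2, 0.3, -2.6]
gripper_width: 0.633
```

step_arm(steps="0 0.05 0 0 0 0; 0 0 0 0 0 0; 0 0 0 0 0 0")

```text
t: 34.22
tcp_pos: [0.5251, -0.237, 0.0992]
tcp_rot: [-1.571, -0.0, -1.349]
ft_force: [0.0, 0.0, -0.7]
gripper_width: 0.637
```

Contact came at the expected depth, with TCP z about 99.2 mm. A hair more, then open and withdraw.

step_arm(steps="0 0.03 0 0 0 0; 0 0 0 0 0 0")

```text
t: 34.48
tcp_pos: [0.5251, -0.2371, 0.0991]
tcp_rot: [-1.571, -0.0, -1.349]
ft_force: [-1.7, -0.6, 4.5]
gripper_width: 0.635
```

step_arm(steps="0 0 0 0 0 0; 0 0 0 0 0 0; 0 0 0 0 0 0; 0 0 0 0 0 0", jaw=8.8)

```text
t: 34.98
tcp_pos: [0.5251, -0.2369, 0.0987]
tcp_rot: [-1.571, 0.0, -1.349]
ft_force: [0.4, -0.2, 0.5]
gripper_width: 0.999
```

step_arm(steps="0 -0.5 0 0 0 0; 0 -2 0 0 0 0; 0 -3 0 0 0 0; 0 -3 0 0 0 0; 0 -2 0 0 0 0")

```text
t: 35.6
tcp_pos: [0.5256, -0.237, 0.2056]
tcp_rot: [-1.569, -0.001, -1.349]
ft_force: [-0.2, 0.0, -0.3]
gripper_width: 0.997
```

step_arm(steps="0 -1 0 0 0 0; 0 0 0 0 0 0; 0 0 0 0 0 0; 0 0 0 0 0 0")

```text
t: 36.1
tcp_pos: [0.5246, -0.2369, 0.2129]
tcp_rot: [-1.572, 0.001, -1.349]
ft_force: [0.4, -0.5, 0.0]
gripper_width: 0.994
```

```bash
python3 -c "
from cell import *
print(sense()['ft_force']); print(sign_off())"
```

```text
[ 0.38231828 -0.5425669   0.04288382]
the job is handed in; nothing more can be done
None
```

Both cans turned out at least half full, so both are fully home in the grey rack and the crate stays empty. I handed the job in at about 36 s.

| Can | Position in holder | Weight felt | Fill | Placed in |
|---|---|---|---|---|
| First | y = -50 mm | about 3.3 N (335 g) | over half | well at y = -47 mm |
| Second | y = +50 mm | about 2.8 N (285 g) | over half | well at y = +47 mm |

- **Weighing:** each can was drawn straight up to a foot height of about 83 mm before I felt its weight, against the 2.30 N that marks half full.
- **Seating:** each can met its well floor at the expected depth, with the TCP at about 99 mm. Neither pressed on the sides, and the highest contact reading was about 4.5 N. After release the fingers were fully open and the wrist force was back to about zero.
- **Not seen:** I ran out of camera calls (200) just before the last insertion. The first can was seen standing in its well. The second can's seating is confirmed only by depth and force, and the scene after the final withdrawal was not photographed.
- **Disagreement:** the two cameras differed by 1–2 mm on the well positions. I averaged them and corrected for the second can sitting about 1.2 mm off centre in the grip. Both cans slid in freely.

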